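Unlock the tea chest at its spring plunger and slide it open

ROBOT

A 7-joint arm with a two-finger parallel gripper is mounted at the origin on the work surface. World frame = base frame: x ahead of the robot, y to its left, z up, the work surface at z = 0. Lengths are in m, angles in rad, forces in N, time in s.
With the tool pointing down it reaches from about 0.4 to 0.875 m from the base axis. Payload 19.3 kg.
Tool frame: the origin (TCP) lies between the finger pads; the fingertips stand 25 mm ahead of it and the grasp point (between the pads) lies 6 mm ahead of it (r.tip_extent is the distance from the TCP to the fingertips, in m); z points along the fingers, y is the line along which they close (so a half turn about z gives the same grasp; the last joint's range is limited). The gripper opens to 85 mm and grips with 20 to 120 N. Pads are 22 mm wide; open, the fingers measure 114 mm over their backs; the gripper's body (76 mm by 85 mm) begins 54 mm behind the grasp point. The pads swing forward as they close: fully open they stand 13 mm farther back than shut.
Start: joints at [-0.07, 0.521, -0.036, 1.599, 0.021, 1.021, -0.113], TCP at [0.625, -0, 0.256] pointing down, gripper open.
Joint ranges: [-2.91, 2.91], [-0.3, 2.13], [-1.5, 1.42], [0.17, 2.43], [-1.26, 4.41], [0.16, 1.93], [-2.52, 2.52]. Speed limits (rad/s): [1.89, 1.89, 2.39, 2.39, 3.01, 3.01, 3.01].

INTERFACE

Orientations are given as a rotation vector (axis times angle).
In Python, from bench import r gives the robot as it stands.
- The arm moves only by the tool play_rows, never from a script. Its argument "steps" is a list of rows, each a list of 3 entries, a list of its own where there are three numbers: the shift along the world's x, y, z in mm, then the turn, a rotation vector about the world's x, y, z in rad, then the closure, from 0 (fully open) to 1 (shut). A call has 1 to 20 rows; each row shifts and turns the commanded pose from where the row before left it; what a row does not reach is not made up. A row lasts 1/8 s, in which the tool goes at most 62.5 mm and 10.7 degrees, less where a joint would pass 70% of its speed; a pose out of reach is approached as far as the arm can. A call with a gripper value outside its range is refused whole. The fingers move at their own pace and stop on an object; "grip_force" is the grip in N (left out, the last holds). Time passes only in rows, so rows that do not move let the fingers close. It gives the time, the measured TCP pose, the force, the opening and the grip force at its end, in the units of the state.
- r.state(): the state, without advancing time (a new reading comes with each control period).
- r.grab_frame(name): name is "scene" or "side" or "wrist"; returns the picture (480x640x3 uint8, blue, green, red); there is no depth.
- r.get_calibration(name): a dict with "fov_y" (degrees; the focal length in pixels is half the picture's height over the tangent of half this angle, whatever the lens; pixels are square), "cx", "cy" (the principal point, pixels), "dist_coeffs" ([k1, k2, p1, p2, k3] as OpenCV has them; the pictures are not rectified), "rvec" (rotation vector, rad) and "tvec" (3), from world to camera coordinates, as OpenCV has them. Camera axes: x right, y down, z forward; pixel columns grow to the right and rows downward; lengths in m; the calibration is good to about 2 mm. A picture is of the moment at which its call begins: read the wrist's pose just before it. get_calibration takes no time and is no camera call; for the wrist camera it gives the pose at the moment of the call.
- r.job_done(): hands the job in; it is judged then, once.
The state is a dict: "time": time; "joints": joint angles; "joint_velocities": joint speeds; "joint_efforts": joint torques, N m; "tcp_pos": TCP position; "tool_rot": TCP orientation; "contact_force": force on the tool from outside, world axes, zero at the start; "wrist_torque": the same for the moment, N m; "grip_width": finger opening in m; "grasp_force": force on a finger pad.
Only numpy, scipy, OpenCV 4.12 (cv2) and the standard library are available. Lean on these libraries where they do the work, as an engineer would, in place of code of your own. Each camera call takes 0.05 s, during which the arm holds its last target. There are 200 camera calls.

TASK

Open the tea chest: pull its sprung T-knob up, turn it counter-clockwise (seen from above) and let it snap down into the parking notch, where it holds the bolt out, then slide the lid fully open and let go. Do not force the plunger against its crown or the lid, and do not disturb the crockery, tin and bottles around it.

Things in the scene. Friction and masses are not known exactly. Their poses are not given: they have to be found in the camera images.
- chest: Cream steel tea chest, fixed to the table, 130 mm (its x) by 240 mm (its y) by 80 mm tall. Origin: centre of its underside. The +y third of its top is a fixed deck that carries the lock, its axis at (0, 80 mm) in the chest's frame; the rest is closed by the sliding lid.
- key: Steel tooth and bolt, one piece with the knob. Origin on the lock's vertical axis, level with the deck top when the plunger is down. x axis: the way the tooth (6 mm wide) points, also the line of the knob's T-bar. Tooth and bolt are damaged by more than 45 N against crown, slot walls or lid; the spring's own snap, let go from any height, is safe.
- crown (a point): Centre of the crown's top, 17 mm above the deck: a fixed steel ring around the plunger, 40 to 62 mm in diameter, on which the tooth rides. It has two slots 8.4 mm wide: a deep one (locked: the bolt holds the lid) at the chest's +x, where the tooth starts, and the parking notch, 5 mm deep. Elsewhere it is flat: a tooth let go there stays on top.
- stem (a joint): Lift of the plunger (m): 0 fully down (locked), about 0.0055 parked in the notch, 0.0105 resting on top of the crown, 0.016 hard stop. Its spring pulls it down with about 9 N at the bottom, 13 N at the top stop; damped, about 60 N per m/s.
- knob (a joint): Turn of the knob (rad), counter-clockwise from above; 0 in the deep slot; limits -0.25 and 1.9. Turns easily once lifted clear. The parking notch is in a hand-set stop ring whose place is not measured: it lies anywhere from 0.94 to 1.47 rad, and the tooth drops in only within about 0.05 rad of its middle, so it has to be found by feel (or by eye).
- knob_grip (a point): Centre of the knob's black T-bar, 40 mm long (along key's x), 14 mm thick, 28 mm tall, on the lock's axis. With the plunger down it is 44 mm above the deck: the bar spans 30 to 58 mm above the deck, its underside 13 mm over the crown.
- lid (a joint): How far the sliding lid is open (m): 0 shut, 0.085 at its stop. It slides along the chest's -y, with about 2.5 N of friction, and stays where it is left. While the plunger is down the bolt blocks it after about 2 mm; parked, it is free.
- lid_grip (a point): Centre of the lid's upright wooden grip, 50 mm (chest x) by 14 mm (chest y) by 31 mm tall, its foot on the lid's top, which is level with the deck.
- teapot: crackle-glazed white teapot, 124 mm round, 98 mm tall, side handle; bystander; origin under its centre
- cup_a: pale tea cup, 66 mm across, 42 mm tall, next to the chest; bystander; origin under its centre
- cup_b: pale tea cup, 66 mm across, 42 mm tall, next to the chest; bystander; origin under its centre
- bowl: crackle-glazed bowl, 124 mm across, 55 mm tall; bystander; origin under its centre
- tin: green tea tin, 72 mm across, 120 mm tall; bystander; origin under its centre
- bottle_a: clear plastic bottle, 64 mm across, 160 mm tall; bystander; origin under its centre
- bottle_b: a second bottle like bottle_a; bystander; origin under its centre

How it is judged:
By the outcome, as a careful person would: the job done as asked, in the order asked, and still so for the second after the job is handed in, with the robot touching nothing.
It also fails if it takes over 58 s, if anything falls off the work surface, if the arm or the gripper's body presses on something with over 40 N, if the wrist force passes 120 N, or if a joint passes its speed limit or range.

## Working session

There is one attempt and no reset: what is moved stays moved. The work goes in short steps, Python scripts to look and compute and a tool call to move; the robot and the scene stay as the last step left them, time stands still between calls to the robot, and variables do not carry over. Pictures are saved under pics/ and viewed, at most 10 in all, crops included, and the job is handed in when it is done.

Besides the shell and the picture viewer there is one more tool, called after "Request:" as name([rows], argument=value, ...), one row to a line, values as JSON. play_rows: Moves the arm, as the interface text tells. Its arguments: {"type":"object","properties":{"steps":{"type":"array","items":{"type":"array"}},"grip_force":{"type":"number"}},"required":["steps"]}

```bash
mkdir -p pics; cat > h.py <<'E'
import numpy as np,cv2
from bench import r
def cal(n):
    c=r.get_calibration(n);f=240/np.tan(np.radians(c["fov_y"])/2)
    K=np.array([[f,0,c["cx"]],[0,f,c["cy"]],[0,0,1.]])
    return K,np.array(c["dist_coeffs"],float),np.array(c["rvec"],float),np.array(c["tvec"],float)
def ray(c,px):
    K,d,rv,t=c;R=cv2.Rodrigues(rv)[0]
    u=cv2.undistortPoints(np.array(px,float).reshape(-1,1,2),K,d).reshape(-1,2)
    D=np.c_[u,np.ones(len(u))]@R
    return -R.T@t,D
def onz(c,px,z):
    o,D=ray(c,px);z=np.broadcast_to(z,len(D))
    return o+D*((z-o[2])/D[:,2])[:,None]
def proj(c,P):
    K,d,rv,t=c
    return cv2.projectPoints(np.array(P,float),rv,t,K,d)[0].reshape(-1,2)
E
python3 - <<'E'
from h import *
for n in("scene","side"):
    cv2.imwrite(f"pics/{n}0.png",r.grab_frame(n))
    c=cal(n);print(n,ray(c,[[320,240]]))
E
```

```text
scene (array([ 1.07703827, -0.56069678,  1.10839763]), array([[-0.40410007,  0.43558137, -0.80443824]]))
side (array([-0.13128831, -0.72933383,  0.90953556]), array([[ 0.54778476,  0.56210262, -0.61968005]]))
```

View pics/scene0.png

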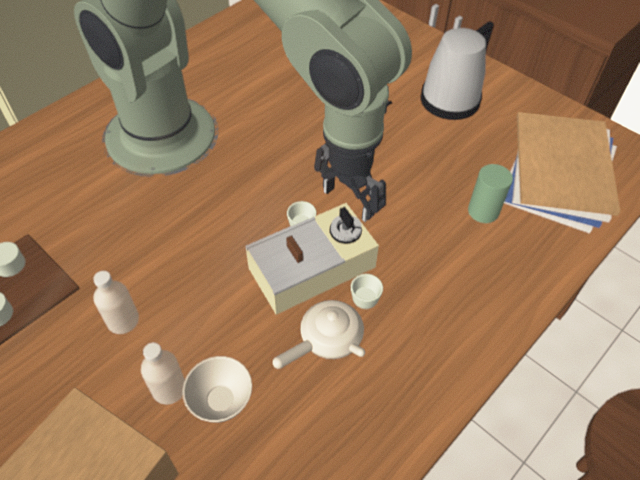

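View pics/side0.png

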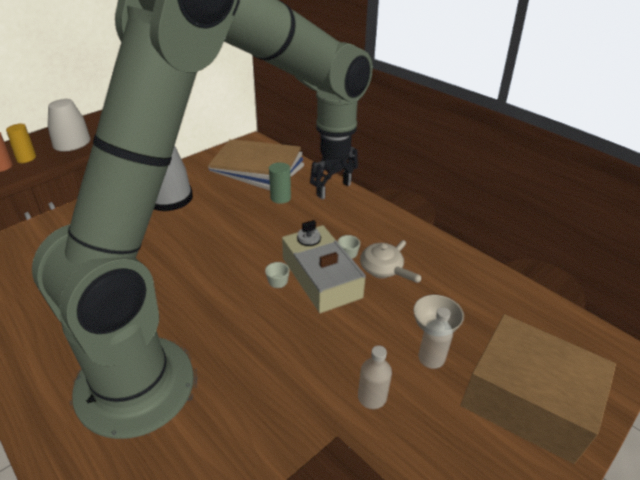

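The scene view shows the chest, with its lid grip near (295,248), the knob near (347,218) and cups near (302,213) and (367,291). The side view shows the knob near (309,228) and the grip near (328,260). I'll enlarge both.

```bash
python3 - <<'E'
import cv2
a=cv2.imread("pics/scene0.png")[195:315,235:395];b=cv2.imread("pics/side0.png")[210:315,260:400]
cv2.imwrite("pics/c1.png",cv2.resize(a,None,fx=5,fy=5,interpolation=2))
cv2.imwrite("pics/c2.png",cv2.resize(b,None,fx=5,fy=5,interpolation=2))
E
```

```text
(no output)
```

View pics/c1.png

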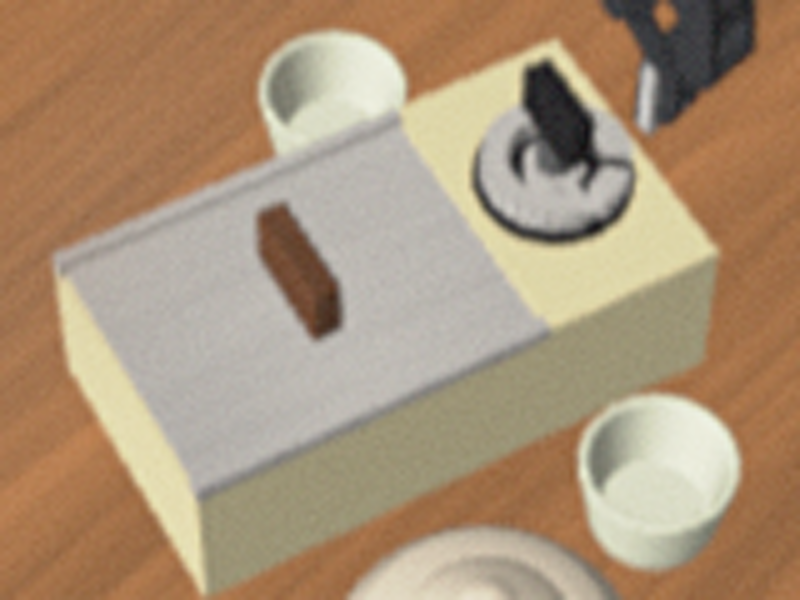

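View pics/c2.png

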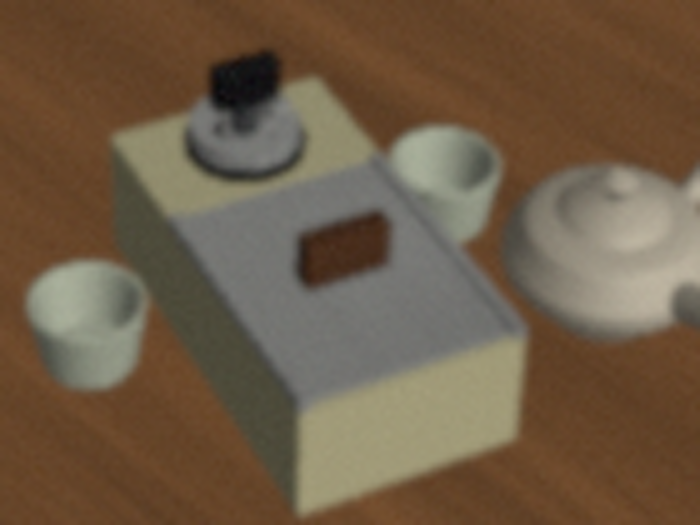

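The scene crop shows the top corners at (557,40), (717,250), (203,495) and (55,258). The side crop shows them at (318,78), (525,335), (300,405) and (113,137). A dark slot near (610,162) in the scene crop may be the parking notch.

```bash
cat >> h.py <<'E'
def T(p,P):
    P=np.array(P,float);c,s=np.cos(p[2]),np.sin(p[2])
    return np.c_[p[0]+c*P[:,0]-s*P[:,1],p[1]+s*P[:,0]+c*P[:,1],P[:,2]]
E
python3 - <<'E'
from h import *
from scipy.optimize import least_squares as ls
x,y=.065,.12
A=[[-x,y,.08],[x,y,.08],[x,-y,.08],[-x,-y,.08],[x,y,0],[x,-y,0]]
B=[[x,y,.08],[x,-y,.08],[-x,-y,.08],[-x,y,.08],[x,-y,0],[-x,-y,0]]
pa=np.array([[557,40],[717,250],[203,495],[55,258],[705,360],[207,595]])/5+[235,195]
pb=np.array([[318,78],[525,335],[300,405],[113,137],[516,440],[300,515]])/5+[260,210]
ca,cb=cal("scene"),cal("side")
print(onz(ca,pa[:4],.08).round(4));print(onz(cb,pb[:4],.08).round(4))
f=lambda p:np.r_[(proj(ca,T(p,A))-pa).ravel(),(proj(cb,T(p,B))-pb).ravel()]
s=ls(f,[.62,0,0]);print(s.x,s.fun.round(1))
p=s.x
print("lock",T(p,[[0,.08,.08]]))
g=np.array([[283,225],[333,290]])/5+[235,195]
print("gripends top",onz(ca,[[235+273/5,195+205/5],[235+336/5,195+290/5]],.111))
st=r.state();print(st["tcp_pos"],st["tool_rot"],st["time"])
c=cal("wrist");print("wrist cam",ray(c,[[320,240]]))
for n,xy in(("cup1",[330,120]),("cup2",[658,480])):
    print(n,onz(ca,[[235+xy[0]/5,195+xy[1]/5]],.025))
E
```

```text
[[ 0.533   0.1078  0.08  ]
 [ 0.6555  0.0701  0.08  ]
 [ 0.5881 -0.1577  0.08  ]
 [ 0.463  -0.1211  0.08  ]]
[[ 0.6563  0.0651  0.08  ]
 [ 0.5819 -0.1651  0.08  ]
 [ 0.4622 -0.1241  0.08  ]
 [ 0.5323  0.1026  0.08  ]]
[ 0.55993449 -0.02650367 -0.29545147] [-0.3  0.1  0.3  0.6 -1.3  0.5 -0.5  0.3 -0.4  0.4 -0.1  1.1 -0.8 -0.8
 -0.  -1.9 -0.3 -0.5 -1.  -0.8 -0.5 -0.8 -0.8 -0.2]
lock [[0.58322824 0.05002999 0.08      ]]
gripends top [[ 0.5251095  -0.05582595  0.111     ]
 [ 0.57270436 -0.06805367  0.111     ]]
[ 6.24718226e-01 -5.36649966e-05  2.55784244e-01] [-2.22098103e+00 -2.22098373e+00  1.30218693e-03] 0.1
wrist cam (array([0.62665205, 0.0816305 , 0.37294991]), array([[-0.00985937, -0.31913224, -0.94771454]]))
cup1 [[0.46216044 0.03870319 0.025     ]]
cup2 [[ 0.69102946 -0.00189183  0.025     ]]
```

Request:
play_rows([
  [[-3.5, 4.2, -1.7], [0, 0, -0.1555], 0],
  [[-3.5, 4.2, -1.7], [0, 0, -0.1555], 0],
  [[-3.5, 4.2, -1.7], [0, 0, -0.1555], 0],
  [[-3.5, 4.2, -1.7], [0, 0, -0.1555], 0],
  [[-3.5, 4.2, -1.7], [0, 0, -0.1555], 0],
  [[-3.5, 4.2, -1.7], [0, 0, -0.1555], 0],
  [[-3.5, 4.2, -1.7], [0, 0, -0.1555], 0],
  [[-3.5, 4.2, -1.7], [0, 0, -0.1555], 0],
  [[-3.5, 4.2, -1.7], [0, 0, -0.1555], 0],
  [[-3.5, 4.2, -1.7], [0, 0, -0.1555], 0],
  [[-3.5, 4.2, -1.7], [0, 0, -0.1555], 0],
  [[-3.5, 4.2, -1.7], [0, 0, -0.1555], 0],
  [[0, 0, 0], [0, 0, 0], 0],
  [[0, 0, 0], [0, 0, 0], 0],
], grip_force=50)

```text
time: 1.85
tcp_pos: [0.5831, 0.0503, 0.2359]
tool_rot: [3.108, -0.456, -0.0]
contact_force: [0.5, 0.2, 0.1]
grip_width: 0.0855
grasp_force: 0.0
```

```bash
python3 - <<'E'
from h import *
c=cal("wrist");st=r.state();im=r.grab_frame("wrist")
cv2.imwrite("pics/w1raw.png",im);np.savez("w1.npz",K=c[0],d=c[1],rv=c[2],t=c[3])
print(st["joints"],st["tcp_pos"],st["contact_force"])
p=[.5599,-.0265,-.2955]
print(proj(c,T(p,[[0,.08,.097],[0,.08,.138],[.02,.08,.138],[-.02,.08,.138],[.0255,.08,.097]])))
cv2.imwrite("pics/w1.png",cv2.resize(im,(800,600)))
E
```

```text
[-0.47909382  0.51448271  0.41826649  1.74628167 -0.25106171  0.93390974
 -1.82080195] [0.58306371 0.05027808 0.23586287] [0.51714557 0.15338745 0.14750328]
[[326.57672301 233.73292694]
 [327.09957516 257.15216976]
 [327.30305715 221.01822661]
 [326.90647238 291.36187077]
 [326.78278702 193.52517479]]
```

View pics/w1.png

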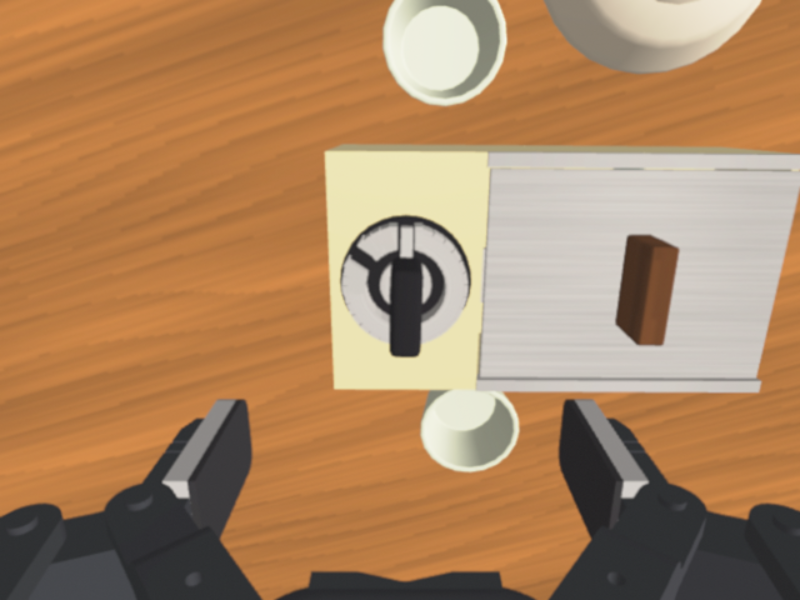

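The wrist view shows the knob bar at (406,310), the tooth in the deep slot at (407,240), the parking notch near (361,258) and the lid grip near (648,290). I'll enlarge the crown.

```bash
python3 - <<'E'
import cv2
a=cv2.imread("pics/w1raw.png")[165:295,260:390]
cv2.imwrite("pics/w1c.png",cv2.resize(a,(600,600),interpolation=2))
E
```

```text
(no output)
```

View pics/w1c.png

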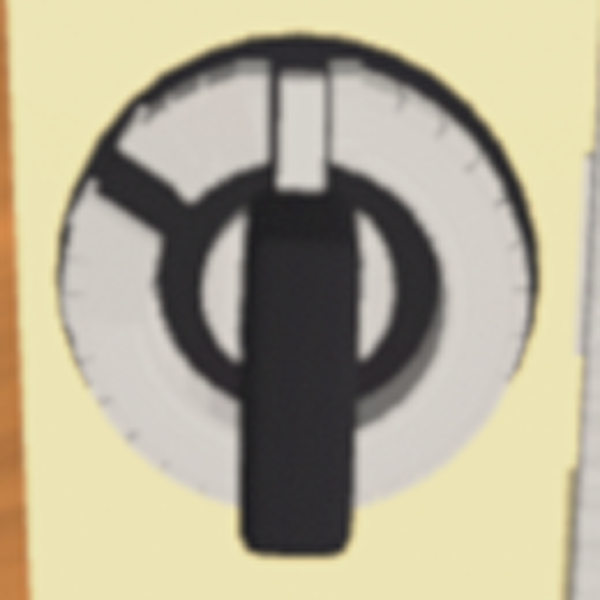

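```bash
python3 - <<'E'
from h import *
z=np.load("w1.npz");c=(z["K"],z["d"],z["rv"],z["t"])
P=lambda L,h:onz(c,np.array(L)/4.615+[260,165],h)
q=P([[120,148],[190,205],[97,187],[165,237],[271,65],[330,65],[63,290],[533,290],[300,507]],.097)
p=[.5599,-.0265,-.2955];cs,sn=np.cos(p[2]),np.sin(p[2])
loc=lambda q:np.c_[cs*(q[:,0]-p[0])+sn*(q[:,1]-p[1]),-sn*(q[:,0]-p[0])+cs*(q[:,1]-p[1])]
L=loc(q)*1000;print(L.round(1))
# chest deck yaw check: pixel corners/800 view
e=onz(c,np.array([[325,152],[333,389]])*.8,.08);print(loc(e)*1000, np.arctan2(*(e[0]-e[1])[[1,0]]))
b=P([[245,545],[350,545],[240,540]],.138);print("bar end",loc(b)*1000)
ctr=np.array([(L[6,0]*0+ (L[8,0]+31)),(L[6,1]+L[7,1])/2]);print("ctr",ctr)
for C in(ctr,[0,80],[0,(L[4,1]+L[5,1])/2]):
    for a,b_ in((0,2),(1,3)):
        m=(L[a]+L[b_])/2-C;print(np.hypot(*m),np.arctan2(m[1],m[0]))
print("edge dir",np.arctan2(*(L[0]-L[1])[::-1]),np.arctan2(*(L[2]-L[3])[::-1]))
g=onz(c,np.array([[628,236],[678,249],[662,346],[618,325]])*.8,[.111,.111,.08,.08]);print("grip",loc(g)*1000)
print(T(p,[[0,.08,.13]]))
E
```

```text
[[ 23.2 104.7]
 [ 15.6  95.6]
 [ 18.  107.9]
 [ 11.2  99. ]
 [ 34.3  84.9]
 [ 34.3  77.2]
 [  3.7 112.8]
 [  3.9  49.7]
 [-27.8  80.9]]
[[ 66.52755496 120.96878581]
 [-62.93310439 122.05218131]] -0.3038683354002373
bar end [[-15.08525774  87.53415401]
 [-15.05366043  75.17105847]
 [-14.44512203  88.11917467]]
ctr [ 3.24942082 81.25813929]
30.4527566683608 0.9640742896436338
18.963300849156187 1.0084971110285859
33.39619407593462 0.9055880023314246
21.85912826785069 0.9132736671584686
32.58273375266508 0.8858484568211558
21.04403894193679 0.8830083689429745
edge dir 0.8684874570350642 0.9150165802032193
grip [[ 31.64009009 -20.03504271]
 [ 25.6581896  -43.94348662]
 [-36.17111133 -60.07923056]
 [-23.83605754 -34.16786932]]
[[0.58319746 0.05003253 0.13      ]]
```

The notch lies about 0.97 rad from the slot. The lock axis is about 2 mm further along the chest's +x than I first fitted. Next I'll descend and grip the bar.

Request:
play_rows([
  [[1, 0, -16], [0, 0, 0], 0.3],
  [[1, 0, -16], [0, 0, 0], 0.3],
  [[0, 0, -16], [0, 0, 0], 0.3],
  [[0, 0, -16], [0, 0, 0], 0.3],
  [[0, 0, -16], [0, 0, 0], 0.3],
  [[0, 0, -12], [0, 0, 0], 0.3],
  [[0, 0, -12], [0, 0, 0], 0.3],
  [[0, 0, 0], [0, 0, 0], 0.3],
  [[0, 0, 0], [0, 0, 0], 1],
  [[0, 0, 0], [0, 0, 0], 1],
  [[0, 0, 0], [0, 0, 0], 1],
  [[0, 0, 0], [0, 0, 0], 1],
  [[0, 0, 0], [0, 0, 0], 1],
  [[0, 0, 0], [0, 0, 0], 1],
], grip_force=45)

```text
time: 3.65
tcp_pos: [0.5851, 0.0498, 0.1324]
tool_rot: [3.107, -0.463, 0.001]
contact_force: [-1.7, -3.6, 6.3]
grip_width: 0.0132
grasp_force: 45.4
```

Request:
play_rows([
  [[0, 0, 3], [0, 0, 0], 1],
  [[0, 0, 3], [0, 0, 0], 1],
  [[0, 0, 3], [0, 0, 0], 1],
  [[0, 0, 3], [0, 0, 0], 1],
  [[0, 0, 2], [0, 0, 0], 1],
  [[0, 0, 0], [0, 0, 0], 1],
  [[0, 0, 0], [0, 0, 0], 1],
])

```text
time: 4.53
tcp_pos: [0.5848, 0.0499, 0.1455]
tool_rot: [3.106, -0.463, -0.0]
contact_force: [3.4, -5.0, -12.8]
grip_width: 0.013
grasp_force: 43.8
```

Request:
play_rows([
  [[0, 0, 0], [0, 0, 0.1], 1],
  [[0, 0, 0], [0, 0, 0.1], 1],
  [[0, 0, 0], [0, 0, 0.1], 1],
  [[0, 0, 0], [0, 0, 0], 1],
])

```text
time: 5.03
tcp_pos: [0.5849, 0.0501, 0.1456]
tool_rot: [3.141, 0.006, -0.001]
contact_force: [3.6, -3.3, -13.6]
grip_width: 0.0134
grasp_force: 43.9
```

Request:
play_rows([
  [[0, 0, 0], [0, 0, 0.1], 1],
  [[0, 0, 0], [0, 0, 0.1], 1],
  [[0, 0, 0], [0, 0, 0.1], 1],
  [[0, 0, 0], [0, 0, 0.1], 1],
  [[0, 0, 0], [0, 0, 0.1], 1],
  [[0, 0, 0], [0, 0, 0.1], 1],
  [[0, 0, 0], [0, 0, 0.07], 1],
  [[0, 0, 0], [0, 0, 0], 1],
  [[0, 0, 0], [0, 0, 0], 1],
  [[0, 0, 0], [0, 0, 0], 1],
])

```text
time: 6.28
tcp_pos: [0.5847, 0.0507, 0.1457]
tool_rot: [-2.965, -1.038, 0.001]
contact_force: [-0.1, 0.8, -13.1]
grip_width: 0.0133
grasp_force: 44.0
```

```bash
python3 - <<'E'
from h import *
c=cal("wrist");st=r.state();im=r.grab_frame("wrist")
cv2.imwrite("pics/w2raw.png",im);np.savez("w2.npz",K=c[0],d=c[1],rv=c[2],t=c[3])
o=proj(c,[[.585,.0503,.11]])[0].round().astype(int);print(o)
x,y=np.maximum(o-80,0)
x,y=min(x,480),min(y,320);print(x,y)
cv2.imwrite("pics/w2c.png",cv2.resize(im[y:y+160,x:x+160],(600,600),interpolation=2))
E
```

```text
[324 315]
244 235
```

View pics/w2c.png

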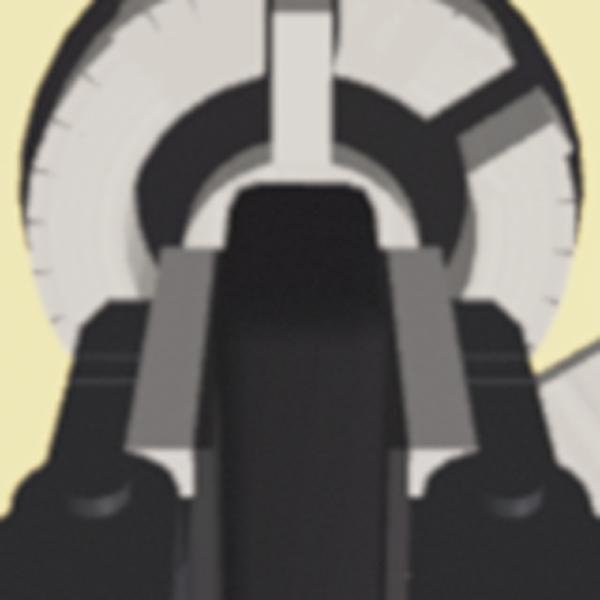

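The crop shows the tooth (x 272–332) centred over the parking notch (x 267–338). I'll let go here.

Request:
play_rows([
  [[0, 0, 0], [0, 0, 0], 0.4],
  [[0, 0, 0], [0, 0, 0], 0.4],
  [[0, 0, 0], [0, 0, 0], 0.4],
  [[0, 0, 0], [0, 0, 0], 0.4],
  [[0, 0, 0], [0, 0, 0], 0.4],
  [[0, 0, 20], [0, 0, 0], 0.4],
  [[0, 0, 25], [0, 0, 0], 0.4],
  [[0, 0, 25], [0, 0, 0], 0.4],
  [[0, 0, 20], [0, 0, 0], 0.4],
  [[0, 0, 0], [0, 0, 0], 0.4],
  [[0, 0, 0], [0, 0, 0], 0.4],
])

```text
time: 7.7
tcp_pos: [0.5847, 0.0504, 0.2353]
tool_rot: [-2.964, -1.04, 0.001]
contact_force: [-0.2, 0.3, -0.3]
grip_width: 0.0511
grasp_force: 0.0
```

```bash
python3 - <<'E'
from h import *
c=cal("wrist");st=r.state();im=r.grab_frame("wrist")
cv2.imwrite("pics/w3raw.png",im);np.savez("w3.npz",K=c[0],d=c[1],rv=c[2],t=c[3])
cv2.imwrite("pics/w3.png",cv2.resize(im[120:420,120:520],(800,600),interpolation=2))
E
```

```text
(no output)
```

View pics/w3.png

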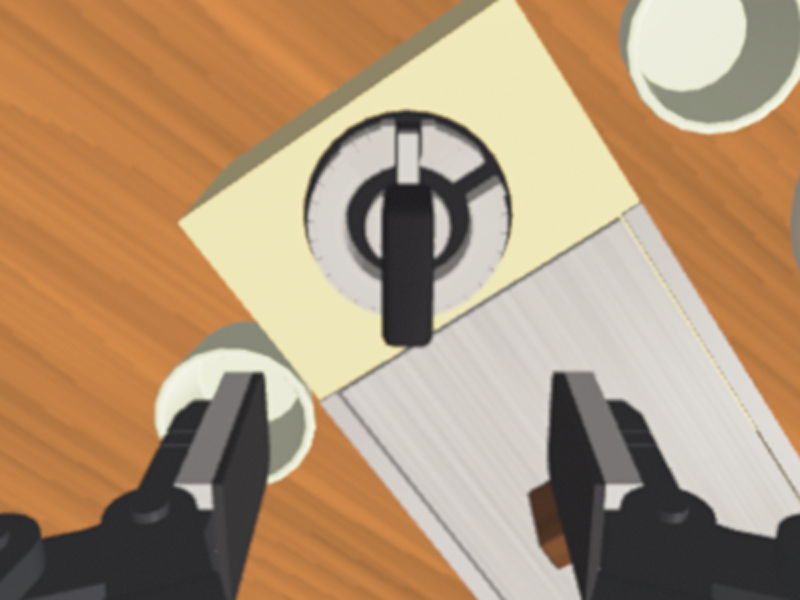

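```bash
python3 - <<'E'
from h import *
z1=np.load("w1.npz");z=np.load("w3.npz")
C=lambda z:(z["K"],z["d"],z["rv"],z["t"])
o=np.array([.585,.0503])
for n,zz,yaw,lifts in(("w1",z1,-.30,[0]),("w3",z,.67,[0.0,.0055,.0105])):
  for l in lifts:
    u=np.array([np.cos(yaw),np.sin(yaw)])
    q=proj(C(zz),[[*(o-.02*u),.138+l],[*(o-.0*u),.097],[*(o+.02*u),.138+l]])
    n_=u[::-1]*[-1,1]
    w=proj(C(zz),[[*(o-.019*u+.007*n_),.138+l],[*(o-.019*u-.007*n_),.138+l]])
    print(n,l,q.round(1).tolist(),"w",np.linalg.norm(w[0]-w[1]).round(2))
E
```

```text
w1 0 [[325.3, 288.6], [325.3, 231.2], [326.0, 218.0]] w 25.68
w3 0.0 [[323.6, 292.6], [323.7, 234.7], [323.9, 222.3]] w 25.66
w3 0.0055 [[323.6, 297.1], [323.7, 234.7], [323.9, 225.3]] w 26.24
w3 0.0105 [[323.6, 301.4], [323.7, 234.7], [323.9, 228.2]] w 26.8
```

The bar's end appears at row 293, against 293.3 predicted for parked and 297.6 for resting on top, so the tooth is in the notch. Next I'll close the fingers, go down behind the lid grip and push it along the chest's -y.

Request:
play_rows([
  [[-4, -13, 0], [0, 0, 0.1], 1],
  [[-4, -13, 0], [0, 0, 0.1], 1],
  [[-4, -13, 0], [0, 0, 0.1], 1],
  [[-4, -13, 0], [0, 0, 0.1], 1],
  [[-4, -13, 0], [0, 0, 0.1], 1],
  [[-3, -12, 0], [0, 0, 0.1], 1],
  [[0, 0, 0], [0, 0, 0], 1],
  [[0, 0, -20], [0, 0, 0], 1],
  [[0, 0, -20], [0, 0, 0], 1],
  [[0, 0, -20], [0, 0, 0], 1],
  [[0, 0, -20], [0, 0, 0], 1],
  [[0, 0, -20], [0, 0, 0], 1],
  [[0, 0, -13], [0, 0, 0], 1],
  [[0, 0, -10], [0, 0, 0], 1],
  [[0, 0, 0], [0, 0, 0], 1],
  [[0, 0, 0], [0, 0, 0], 1],
])

```text
time: 9.75
tcp_pos: [0.5623, -0.0266, 0.1134]
tool_rot: [2.525, 1.869, 0.001]
contact_force: [-0.1, 0.1, -0.2]
grip_width: 0.0001
grasp_force: 0.0
```

Request:
play_rows([
  [[-1.5, -4.8, 0], [0, 0, 0], 1],
  [[-1.5, -4.8, 0], [0, 0, 0], 1],
  [[-1.2, -3.8, 0], [0, 0, 0], 1],
  [[-0.9, -2.9, 0], [0, 0, 0], 1],
  [[-0.9, -2.9, 0], [0, 0, 0], 1],
  [[-0.9, -2.9, 0], [0, 0, 0], 1],
  [[-0.9, -2.9, 0], [0, 0, 0], 1],
  [[-0.9, -2.9, 0], [0, 0, 0], 1],
])

```text
time: 10.75
tcp_pos: [0.5533, -0.0544, 0.1129]
tool_rot: [-2.524, -1.87, -0.0]
contact_force: [1.5, 2.8, -0.2]
grip_width: 0.0
grasp_force: 1.4
```

Request:
play_rows([
  [[-0.9, -2.9, 0], [0, 0, 0], 1],
  [[-0.9, -2.9, 0], [0, 0, 0], 1],
  [[-0.9, -2.9, 0], [0, 0, 0], 1],
  [[-0.9, -2.9, 0], [0, 0, 0], 1],
])

```text
time: 11.25
tcp_pos: [0.5497, -0.0663, 0.1129]
tool_rot: [2.525, 1.87, 0.0]
contact_force: [1.6, 2.4, -1.8]
grip_width: -0.0002
grasp_force: 1.4
```

Request:
play_rows([
  [[-1.5, -4.8, 0], [0, 0, 0], 1],
  [[-1.5, -4.8, 0], [0, 0, 0], 1],
  [[-1.5, -4.8, 0], [0, 0, 0], 1],
  [[-1.5, -4.8, 0], [0, 0, 0], 1],
  [[-1.5, -4.8, 0], [0, 0, 0], 1],
  [[-1.5, -4.8, 0], [0, 0, 0], 1],
  [[-1.5, -4.8, 0], [0, 0, 0], 1],
  [[-1.5, -4.8, 0], [0, 0, 0], 1],
  [[-1.5, -4.8, 0], [0, 0, 0], 1],
  [[-1.5, -4.8, 0], [0, 0, 0], 1],
  [[0, 0, 0], [0, 0, 0], 1],
])

```text
time: 12.62
tcp_pos: [0.5342, -0.1148, 0.1128]
tool_rot: [-2.525, -1.868, 0.001]
contact_force: [-0.1, -0.0, -0.3]
grip_width: -0.0002
grasp_force: 0.0
```

Request:
play_rows([
  [[-0.6, -1.9, 0], [0, 0, 0], 1],
  [[-0.6, -1.9, 0], [0, 0, 0], 1],
  [[-0.6, -1.9, 0], [0, 0, 0], 1],
])

```text
time: 13.0
tcp_pos: [0.5326, -0.1197, 0.1128]
tool_rot: [-2.524, -1.87, 0.001]
contact_force: [-0.8, 2.5, -0.1]
grip_width: 0.0002
grasp_force: 1.4
```

Request:
play_rows([
  [[-0.6, -1.9, 0], [0, 0, 0], 1],
  [[-0.6, -1.9, 0], [0, 0, 0], 1],
])

```text
time: 13.25
tcp_pos: [0.5316, -0.1237, 0.1129]
tool_rot: [-2.525, -1.87, 0.0]
contact_force: [-0.3, 2.9, -1.4]
grip_width: -0.0001
grasp_force: 1.4
```

Request:
play_rows([
  [[-0.4, -1.3, 0], [0, 0, 0], 1],
  [[-0.3, -1, 0], [0, 0, 0], 1],
])

```text
time: 13.5
tcp_pos: [0.531, -0.126, 0.1129]
tool_rot: [-2.525, -1.869, 0.0]
contact_force: [-0.4, 3.4, -0.4]
grip_width: -0.0
grasp_force: 1.3
```

Request:
play_rows([
  [[-0.3, -1, 0], [0, 0, 0], 1],
  [[-0.3, -1, 0], [0, 0, 0], 1],
])

```text
time: 13.75
tcp_pos: [0.5304, -0.128, 0.1129]
tool_rot: [-2.525, -1.87, -0.0]
contact_force: [-0.9, 3.5, -1.2]
grip_width: 0.0004
grasp_force: 1.3
```

Still sliding at about 3 N, with 106.2 mm travelled.

Request:
play_rows([
  [[-0.3, -1, 0], [0, 0, 0], 1],
  [[-0.3, -1, 0], [0, 0, 0], 1],
])

```text
time: 14.0
tcp_pos: [0.53, -0.1294, 0.1129]
tool_rot: [-2.524, -1.87, -0.001]
contact_force: [0.8, 10.7, -1.7]
grip_width: -0.0
grasp_force: 4.9
```

Request:
play_rows([
  [[-0.3, -1, 0], [0, 0, 0], 1],
  [[-0.3, -1, 0], [0, 0, 0], 1],
])

```text
time: 14.25
tcp_pos: [0.5299, -0.1295, 0.1129]
tool_rot: [-2.522, -1.871, -0.004]
contact_force: [3.3, 20.4, -1.3]
grip_width: -0.0002
grasp_force: 10.4
```

Request:
play_rows([
  [[-0.3, -1, 0], [0, 0, 0], 1],
  [[0, 0, 0], [0, 0, 0], 1],
])

```text
time: 14.5
tcp_pos: [0.5299, -0.1296, 0.1129]
tool_rot: [-2.52, -1.872, -0.005]
contact_force: [3.6, 23.5, -0.8]
grip_width: 0.0001
grasp_force: 11.3
```

The lid is at its stop: force rises and there is no more motion. I'll back off, lift and check.

Request:
play_rows([
  [[1.2, 3.8, 0], [0, 0, 0], 1],
  [[2, 6.5, 0], [0, 0, 0], 1],
  [[2, 6.5, 0], [0, 0, 0], 1],
  [[0, 0, 20], [0, 0, 0], 1],
  [[0, 0, 30], [0, 0, 0], 1],
  [[0, 0, 35], [0, 0, 0], 1],
  [[0, 0, 35], [0, 0, 0], 1],
  [[0, 0, 0], [0, 0, 0], 1],
  [[0, 0, 0], [0, 0, 0], 1],
])

```text
time: 15.62
tcp_pos: [0.5339, -0.116, 0.2325]
tool_rot: [-2.525, -1.869, 0.001]
contact_force: [0.5, 0.2, -0.1]
grip_width: 0.0001
grasp_force: 0.0
```

```bash
python3 - <<'E'
from h import *
im=r.grab_frame("scene")
cv2.imwrite("pics/s2.png",cv2.resize(im[180:420,90:410],(800,600),interpolation=2))
E
```

```text
(no output)
```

View pics/s2.png

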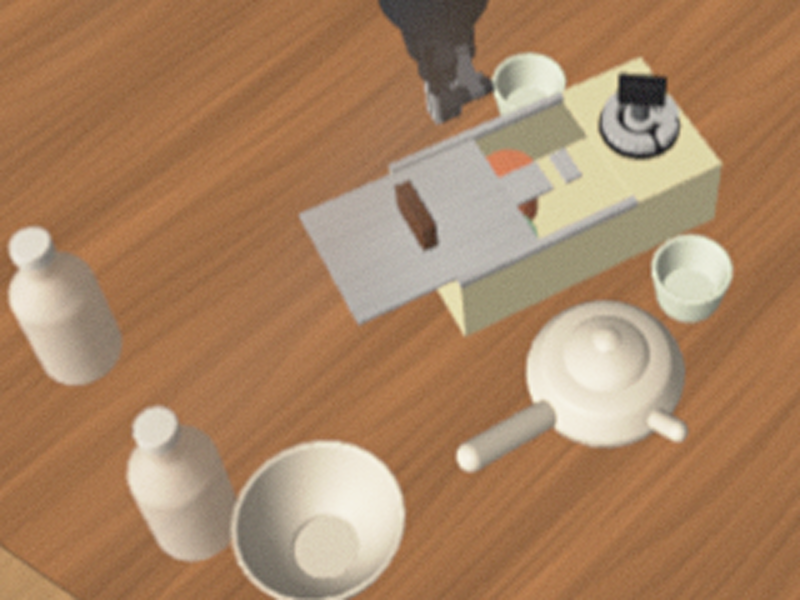

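The lid is fully open, with its grip at (415,215). The knob at (641,90) is turned and parked, and nothing else has moved. I'll hand the job in.

```bash
python3 -c "
from bench import r
print(r.job_done())"
```

```text
the job is handed in; nothing more can be done
None
```

The tea chest is open: the knob is parked in its notch about 0.97 rad counter-clockwise, the lid is slid to its stop and released, nothing around it moved in the final picture, and the job was handed in at about 16 s.

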